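# Demagnetise a screwdriver and switch the coil off

## Task

The yellow screwdriver has become magnetic and the demagnetiser's coil is running: take it from the rack, dip its blade gently into the well of the blue pot, to more than half the well's depth, and draw it out a hand's breadth clear of the pot while the coil still runs (switching off near the blade would magnetise it again). Finish with the screwdriver hanging upright in its own rack slot and the coil switched off, by pushing the red toggle over towards the pot. Leave the black toggles, the red screwdriver and the tools lying about as they are.

Things in the scene. Friction and masses are not known exactly. Their poses are not given: they have to be found in the camera images.
- yellow_screwdriver: Flat screwdriver, YELLOW handle, 205 mm, 90 g, hanging blade down, near upright, in an outer slot of the rack. Handle 90 mm long, 25 mm across; shaft 6 mm; blade 7 x 4 mm. y runs from blade to handle's end (up while it hangs). Origin at mid-length, 12.5 mm off the centre line, which is at z = +12.5 mm. Along y: blade tip -103, handle's shoulder +12, handle's end +102 mm.
- blade_tip (a point): Blade tip of the yellow screwdriver, on its centre line; about 15 mm above the bench while it hangs in the rack.
- handle_end (a point): Top end of the yellow handle, on the centre line, 205 mm from the blade tip; about 220 mm above the bench while it hangs. The top 50 mm of the handle is free to be gripped from above, best with the fingers in front of and behind it (along the rack's x).
- red_screwdriver: The same screwdriver with a RED handle, in the other outer slot of the rack; to be left alone.
- rack: Green sheet-steel rack fixed to the bench, 186 mm wide (y), 64 mm deep (x). Origin at bench height under its middle, x to its back, z up. Top plate 4 mm thick, upper face at 130 mm. Three slots 16 mm wide at y = -60, 0, +60 mm, open to the front: from x = -32 to +10 mm. Cheeks below the plate at y = +-93 mm, back sheet at x = +32 mm; open in front. Only the handles stand above the plate.
- slot_left (a point): Outer slot at the rack's y = +60 mm: the point at rack x = 0 on the plate's upper face, where a screwdriver's shaft stands with its handle's shoulder resting on the plate. A driver lifted about 10 mm slides out to the front (rack -x) and in again; from 60 mm in front of this point it is free of the plate.
- slot_right (a point): The same for the outer slot at the rack's y = -60 mm.
- demagnetiser: Fixed to the bench, 232 (x) by 150 mm (y). Origin at bench height, x from control box to battery, z up. Grey control box in front: x -80 to -4 mm, top face at 48 mm, with four toggles in a row along y at x = -44 mm, 30 mm apart, y -45 to +45 mm. Blue coil pot behind it: axis x = +48 mm, 83 mm across, 76 mm high, an open well in its top. Battery behind: x 95 to 147 mm, 64 mm high.
- well_mouth (a point): Centre of the well's open mouth, level with the pot's bare-metal lip, 76 mm above the bench, z up. The well is an upright round hole 43 mm across and 46 mm deep, with a solid floor.
- coil_toggle (a joint): Angle of the RED-sleeved toggle, the coil's switch, rad: -0.4 = ON, leaning to the front, away from the pot (its start); +0.4 = OFF, leaning towards the pot. Over-centre spring: about 1.5 N at its tip moves it, past the middle it snaps over by itself and stays. It may be at any of the row's four places.
- coil_toggle_tip (a point): Tip of the RED-sleeved bat, 37 mm from its hinge. The hinge axis runs along the demagnetiser's y, at its x = -44 mm and 54 mm above the bench; the tip swings from 14 mm in front of the hinge (ON) to 14 mm behind it (OFF), 88 mm above the bench at either end. The sleeve is 7 mm thick at its foot, 11 mm near its top.
- tap_toggle_1_tip (a point): Tip of a BLACK-sleeved toggle of the same make in the same row (a field-strength preset, some leaning to the front, some to the pot); to be left as it is. Neighbouring toggles stand 30 mm apart.
- tap_toggle_2_tip (a point): Tip of a BLACK-sleeved toggle of the same make in the same row (a field-strength preset, some leaning to the front, some to the pot); to be left as it is. Neighbouring toggles stand 30 mm apart.
- tap_toggle_3_tip (a point): Tip of a BLACK-sleeved toggle of the same make in the same row (a field-strength preset, some leaning to the front, some to the pot); to be left as it is. Neighbouring toggles stand 30 mm apart.
- drift_punch: Dark grey octagonal drift punch, 140 mm long, 12 mm thick, lying on the bench in front; a bystander, to be left where it is. Origin at the middle of its underside.
- pliers: Combination pliers with red handles, 168 mm long, 12 mm high, lying at the left; a bystander, to be left where it is. Origin at the middle of its underside.
- side_cutters: Pliers with blue handles, 168 mm long, 12 mm high, lying at the right; a bystander, to be left where it is. Origin at the middle of its underside.
- rubber_block: Black rubber sanding block, 27 x 72 x 14 mm, lying at the right; a bystander, to be left where it is. Origin at the middle of its underside.
- hex_nut: Steel hex nut, 22 mm across, 10 mm high, lying in front of the rack; a bystander, to be left where it is. Origin at the middle of its underside.
Mind the look-alikes: they are no part of the job. Of the things that look like the yellow_screwdriver, the smaller one is meant.

How it is judged:
By the outcome, as a careful person would: the job done as asked, in the order asked, and still so for the second after the job is handed in, with the robot touching nothing.
It also fails if it takes over 61 s, if anything falls off the work surface, if the arm or the gripper's body presses on something with over 40 N, if the wrist force passes 120 N, or if a joint passes its speed limit or range.

## Robot

A 6-joint arm with a two-finger parallel gripper is mounted at the origin on a cart in front of the work surface, level with it; the furniture and walls round the work are solid. World frame = base frame: x ahead of the robot, y to its left, z up, the work surface at z = 0. Lengths are in m, angles in degrees, forces in N, time in s.
With the tool pointing down it reaches from about 0.4 to 0.825 m from the base axis. Payload 7 kg.
Tool frame: the origin (TCP) lies on the centre line of the jaws, within the pads' length; the fingertips stand 22 mm ahead of it and the grasp point (between the pads) lies 3 mm ahead of it; z points along the fingers, y is the line along which they close (so a half turn about z gives the same grasp; the last joint's range is limited). The gripper opens to 88 mm and grips with 3 to 60 N. Pads are 19 mm wide; open, the fingers measure 130 mm over their backs; the gripper's body (78 mm by 193 mm) begins 47 mm behind the grasp point.
Start: joints at [89.33, 20.546, 0.682, 0, -70.136, -16.507], TCP at [0.199, 0.645, 0.249] pointing down, gripper open.
Joint ranges: [-176.03, 176.03], [-82.01, 121.73], [-58.28, 71.71], [-173.87, 95.51], [-174.79, -0.11], [-173.66, 173.66]. Speed limits (degrees/s): [136.94, 136.94, 172.46, 180, 180, 180].

## Interface

Orientations are given as [roll, pitch, yaw] about the fixed x, y, z axes, in that order (R = Rz(yaw) Ry(pitch) Rx(roll)).
In Python, from plant import get_state, cams, r gives the robot as it stands.
- The arm moves only by the tool apply_moves, never from a script. Its argument "targets" is a list of rows, each an object with "dp": the shift along the world's x, y, z in m, a list of three; "yaw": the turn about the world's z in degrees. In form: [{"dp": [x, y, z], "yaw": yaw}, ...]. A call has 1 to 20 rows; each row is the pose to reach, as a shift and turn from the pose commanded when the call began; what a row does not reach only later rows make up. A row lasts 1/12 s, in which the tool goes at most 41.7 mm and 7.16 degrees, less where a joint would pass 70% of its speed; a pose out of reach is approached as far as the arm can. A call with a gripper value outside its range is refused whole. "grip" is the gripper command: -1 is fully open, 1 is shut, values between are in proportion, set as the call begins (left out, the last holds). The fingers move at their own pace and stop on an object; "squeeze" is the grip in N (left out, the last holds). Time passes only in rows, so rows that repeat a pose let the fingers close. It gives the time, the measured TCP pose, the force, the opening and the grip force at its end, in the units of the state.
- get_state(): the state, without advancing time (a new reading comes with each control period).
- cams.capture(name): name is "scene" or "top" or "wrist"; returns a dict with "image" (420x560x3 uint8, red, green, blue), "range_z" (420x560 float32, m along the optical axis (not along the pixel's ray), 0 where there is no reading), "fx", "fy", "cx", "cy" (pixels), "R" (3x3) and "t" (3): a world point X has camera coordinates R X + t; the wrist camera has in their place "T_tool_cam" (4x4, takes a point from camera to tool coordinates, whose origin is the TCP and whose axes are the flange's). Camera axes: x right, y down, z forward; pixel columns grow to the right and rows downward; lengths in m; the calibration is good to about 2 mm. A picture is of the moment at which its call begins: read the wrist's pose just before it.
- r.close_job(): hands the job in; it is judged then, once.
The state is a dict: "time_s": time; "joints": joint angles; "qd": joint speeds; "joint_torque": joint torques, N m; "tcp_pos": TCP position; "eef_rot": TCP orientation; "contact_force": force on the tool from outside, world axes, zero at the start; "moment": the same for the moment, N m; "gripper_width": finger opening in m; "gripper_force": force on a finger pad.
Only numpy, scipy, OpenCV 4.12 (cv2) and the standard library are available. Lean on these libraries where they do the work, as an engineer would, in place of code of your own. Each camera call takes 0.05 s, during which the arm holds its last target. There are 200 camera calls.

## Working session

There is one attempt and no reset: what is moved stays moved. The work goes in short steps, Python scripts to look and compute and a tool call to move; the robot and the scene stay as the last step left them, time stands still between calls to the robot, and variables do not carry over. Pictures are saved under pics/ and viewed, at most 10 in all, crops included, and the job is handed in when it is done.

Besides the shell and the picture viewer there is one more tool, called after ">>>" as name(argument=value, ...) on one line, values as JSON. apply_moves: Moves the arm, as the interface text tells. Its arguments: {"type":"object","properties":{"targets":{"type":"array","items":{"type":"object","properties":{"dp":{"type":"array","items":{"type":"number"}},"yaw":{"type":"number"}}}},"grip":{"type":"number"},"squeeze":{"type":"number"}},"required":["targets"]}

```bash
mkdir -p pics && cat > h.py <<'E'
import numpy as np, cv2
from plant import get_state, cams, r
from scipy.spatial.transform import Rotation as Ro
def cap(name):
    s=get_state(); c=cams.capture(name)
    if name=="wrist":
        T=np.eye(4); T[:3,:3]=Ro.from_euler('xyz',s['eef_rot'],degrees=True).as_matrix(); T[:3,3]=s['tcp_pos']
        W=T@np.array(c['T_tool_cam'])
    else:
        W=np.eye(4); W[:3,:3]=np.array(c['R']).T; W[:3,3]=-W[:3,:3]@np.array(c['t'])
    c['W']=W; return c
def xyz(c):
    z=c['range_z']; v,u=np.indices(z.shape)
    P=np.stack([(u-c['cx'])/c['fx']*z,(v-c['cy'])/c['fy']*z,z],-1)
    P=P@c['W'][:3,:3].T+c['W'][:3,3]; P[z==0]=np.nan; return P
def ray(c,u,v,h):
    d=c['W'][:3,:3]@np.array([(u-c['cx'])/c['fx'],(v-c['cy'])/c['fy'],1]); o=c['W'][:3,3]
    return o+d*(h-o[2])/d[2]
def save(c,f,box=None,k=1):
    im=c['image'][:,:,::-1]
    if box: im=im[box[1]:box[3],box[0]:box[2]]
    cv2.imwrite('pics/'+f,cv2.resize(im,None,fx=k,fy=k,interpolation=cv2.INTER_CUBIC))
E
python3 - <<'E'
from h import *
import pickle
print(get_state())
for n in("top","scene"):
    c=cap(n); pickle.dump(c,open(n+'.pkl','wb')); save(c,n+'.png')
    print(n,c['W'].round(3).tolist(),c['fx'])
E
```

```text
{'time_s': 0.0, 'joints': array([ 8.93308777e+01,  2.05904751e+01,  6.32493105e-01, -1.96026880e-02,
       -7.01362057e+01, -1.65048070e+01]), 'qd': array([ 0.02835871, -0.04867557, -0.0691642 , -0.0117914 ,  0.04840317,
        0.08465933]), 'joint_torque': array([-2.77938725e-04, -5.82710409e+01,  2.93062234e+01,  6.99726954e+00,
        6.94929447e-03, -1.57199293e-04]), 'tcp_pos': array([0.19922488, 0.64444167, 0.2476254 ]), 'eef_rot': array([ 1.79904458e+02, -9.09240160e-03, -1.71805976e+01]), 'contact_force': array([-0.28381349,  0.20948046, -0.19379531]), 'moment': array([ 0.00875184, -0.04515858, -0.08157512]), 'gripper_force': 0.0, 'gripper_width': 0.08753451760246131}
top [[-0.249, -0.863, 0.439, -0.353], [-0.969, 0.227, -0.103, 0.322], [-0.011, -0.451, -0.892, 1.939], [0.0, 0.0, 0.0, 1.0]] 466.70384593006304
scene [[0.531, -0.482, 0.697, -0.547], [-0.847, -0.3, 0.438, -0.566], [-0.002, -0.823, -0.568, 1.034], [0.0, 0.0, 0.0, 1.0]] 441.81719627102194
```

View pics/top.png

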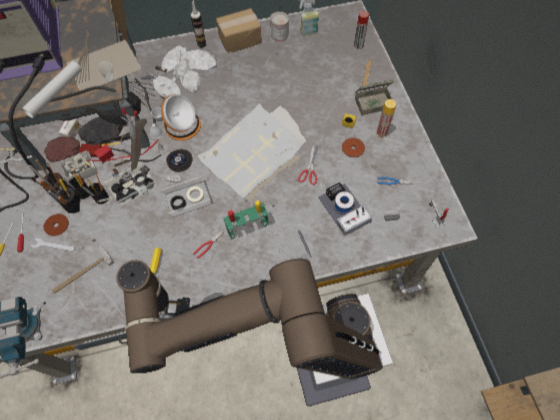

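View pics/scene.png

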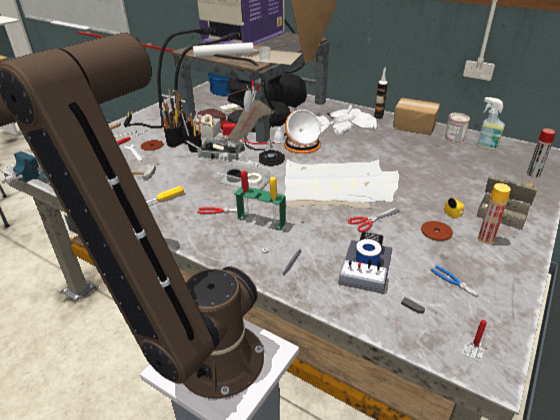

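The scene picture shows two yellow drivers: one in the rack at (273,187), and a bigger one lying at the left at (170,193). The rack one is meant, being smaller and hanging. The pot is at (369,248) and the toggle row at about (362,266). I'll confirm with an enlarged crop and measure.

```bash
python3 - <<'E'
from h import *
import pickle
s=pickle.load(open('scene.pkl','rb')); t=pickle.load(open('top.pkl','rb'))
a=cv2.resize(s['image'][150:250,210:310,::-1],(400,400),interpolation=2); b=cv2.resize(s['image'][220:300,325:405,::-1],(400,400),interpolation=2)
cv2.imwrite('pics/crop.png',np.hstack([a,b]))
for n,c in(('s',s),('t',t)):
    P=xyz(c); im=c['image'].astype(int); R,G,B=im[...,0],im[...,1],im[...,2]; z=P[...,2]
    for nm,m in(('yel',(R>150)&(G>110)&(B<90)&(z>.1)),('red',(R>130)&(G<60)&(B<60)&(z>.1)),('redlow',(R>130)&(G<70)&(B<70)&(z>.06)&(z<.1)),('green',(G>R+30)&(G>B+15)&(abs(z-.13)<.006)),('blue',(B>R+40)&(B>80)&(z>.03)&(z<.09))):
        m&=(np.hypot(P[...,0],P[...,1])<.8)&(P[...,0]>.2)&(P[...,1]<.45)
        if m.sum()<2: print(n,nm,m.sum()); continue
        q=P[m]; print(n,nm,m.sum(),q.mean(0).round(3),q.min(0).round(3),q.max(0).round(3))
        if nm=='green': print(cv2.minAreaRect((q[:,:2]*1000).astype(np.float32)))
E
```

```text
s yel 109 [0.575 0.211 0.182] [0.567 0.201 0.13 ] [0.589 0.227 0.216]
s red 72 [ 0.45  -0.225  0.154] [ 0.371 -0.585  0.101] [0.572 0.34  0.214]
s redlow 27 [ 0.391 -0.508  0.088] [ 0.372 -0.585  0.074] [ 0.465 -0.188  0.1  ]
s green 322 [0.575 0.27  0.129] [0.532 0.178 0.124] [0.621 0.369 0.136]
((575.2557373046875, 273.52471923828125), (68.75110626220703, 188.66287231445312), 12.736943244934082)
s blue 233 [ 0.554 -0.184  0.053] [ 0.527 -0.22   0.031] [ 0.596 -0.144  0.073]
t yel 21 [0.58  0.217 0.213] [0.569 0.208 0.202] [0.592 0.225 0.22 ]
t red 9 [0.544 0.233 0.2  ] [ 0.385 -0.579  0.123] [0.57  0.341 0.214]
t redlow 0
t green 262 [0.574 0.276 0.13 ] [0.53  0.182 0.124] [0.617 0.368 0.136]
((575.3646240234375, 274.13677978515625), (64.68212127685547, 183.58767700195312), 9.757641792297363)
t blue 69 [ 0.556 -0.168  0.048] [ 0.525 -0.199  0.03 ] [ 0.597 -0.138  0.073]
```

View pics/crop.png

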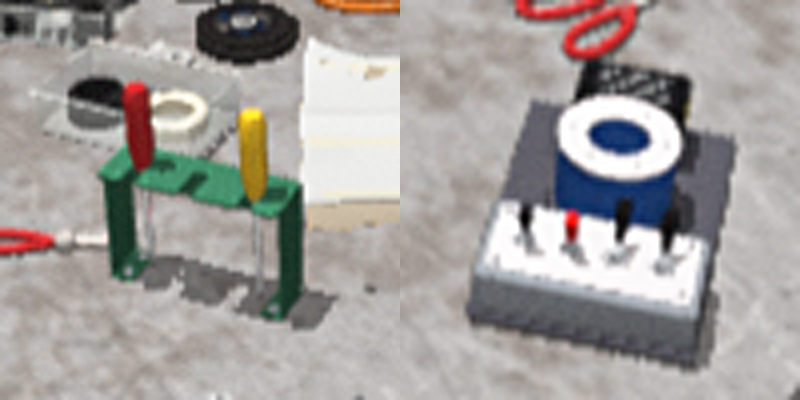

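Confirmed: the yellow driver hangs in the rack's right-hand slot (y = -60), and the red toggle is second from the left, leaning to the front. Next I'll fit the pot lip and the box axis.

```bash
python3 - <<'E'
from h import *
import pickle
for n in('scene','top'):
    c=pickle.load(open(n+'.pkl','rb'));P=xyz(c);im=c['image'].astype(int)
    near=np.hypot(P[...,0]-.56,P[...,1]+.18)<.15
    m=near&(im.min(-1)>170)&(abs(P[...,2]-.076)<.006)
    q=P[m]; print(n,'lip',m.sum(),q.mean(0).round(4),cv2.minEnclosingCircle((q[:,:2]*1000).astype(np.float32)))
    m=near&(abs(P[...,2]-.048)<.005)&(im.min(-1)>150)
    q=P[m];print('box',m.sum(),q.mean(0).round(4),cv2.minAreaRect((q[:,:2]*1000).astype(np.float32)))
    m=near&(abs(P[...,2]-.064)<.004)&(im.max(-1)<90); q=P[m];print('bat',m.sum(),q.mean(0).round(4))
    # red toggle
    R,G,B=[im[...,i] for i in range(3)]
    m=near&(R>120)&(G<90)&(B<90)&(P[...,0]<.55)&(P[...,2]>.04); print('red',P[m].round(3).tolist(),np.argwhere(m).tolist())
E
```

```text
scene lip 221 [ 0.5676 -0.1799  0.0749] ((535.2275390625, -176.20469665527344), 75.59686279296875)
box 538 [ 0.479  -0.2038  0.0469] ((517.3812255859375, -193.06727600097656), (146.64895629882812, 141.439208984375), 13.982902526855469)
bat 95 [ 0.6289 -0.1637  0.0629]
red [[0.464, -0.192, 0.089], [0.47, -0.193, 0.086], [0.465, -0.188, 0.083], [0.463, -0.192, 0.086], [0.463, -0.189, 0.08], [0.463, -0.193, 0.082], [0.464, -0.189, 0.076], [0.467, -0.192, 0.07]] [[263, 359], [263, 360], [264, 358], [264, 359], [265, 358], [265, 359], [266, 358], [267, 359]]
top lip 106 [ 0.5688 -0.1782  0.0751] ((570.8409423828125, -179.057373046875), 40.876380920410156)
box 221 [ 0.4811 -0.1987  0.048 ] ((533.6510620117188, -188.6212158203125), (169.96009826660156, 140.07423400878906), 14.750089645385742)
bat 52 [ 0.6346 -0.1522  0.0636]
red [] []
```

>>> apply_moves(targets=[{"dp": [0.04, -0.04, 0.03], "yaw": -6}, {"dp": [0.08, -0.08, 0.06], "yaw": -12}, {"dp": [0.12, -0.12, 0.1], "yaw": -18}, {"dp": [0.15, -0.15, 0.13], "yaw": -24}, {"dp": [0.18, -0.18, 0.15], "yaw": -30}, {"dp": [0.21, -0.21, 0.17], "yaw": -36}, {"dp": [0.24, -0.24, 0.17], "yaw": -42}, {"dp": [0.26, -0.27, 0.17], "yaw": -48}, {"dp": [0.28, -0.3, 0.17], "yaw": -54}, {"dp": [0.29, -0.33, 0.17], "yaw": -60}, {"dp": [0.3, -0.36, 0.17], "yaw": -62}, {"dp": [0.31, -0.39, 0.17], "yaw": -62}, {"dp": [0.32, -0.41, 0.17], "yaw": -62}, {"dp": [0.32, -0.41, 0.17], "yaw": -62}, {"dp": [0.32, -0.41, 0.17], "yaw": -62}, {"dp": [0.32, -0.41, 0.17], "yaw": -62}], grip=-1)

```text
time_s: 1.43
tcp_pos: [0.5197, 0.2335, 0.4184]
eef_rot: [180.0, 0.0, -79.3]
contact_force: [0.0, -0.1, -0.5]
gripper_width: 0.0879
gripper_force: 0.0
```

```bash
python3 - <<'E'
from h import *
c=cap('wrist'); save(c,'w1.png'); P=xyz(c); im=c['image'].astype(int)
R,G,B=im[...,0],im[...,1],im[...,2]; z=P[...,2]
m=(R>130)&(G>90)&(B<90)&(z>.12)&(z<.24); q=P[m]
for lo in(.13,.15,.17,.19,.21):
    k=q[(q[:,2]>=lo)&(q[:,2]<lo+.02)]
    if len(k): print(lo,len(k),k.mean(0).round(4),k.min(0).round(3),k.max(0).round(3))
m=(G>R+30)&(G>B+15)&(abs(z-.13)<.006); q=P[m]; print(len(q),q.mean(0),cv2.minAreaRect((q[:,:2]*1000).astype(np.float32)))
E
```

```text
0.19 32 [0.5816 0.2189 0.2089] [0.573 0.206 0.207] [0.596 0.227 0.21 ]
0.21 156 [0.5851 0.2132 0.2132] [0.573 0.204 0.21 ] [0.596 0.226 0.217]
3717 [0.58076902 0.26533686 0.12971501] ((578.765625, 273.39532470703125), (63.861637115478516, 185.90054321289062), 8.862930297851562)
```

View pics/w1.png

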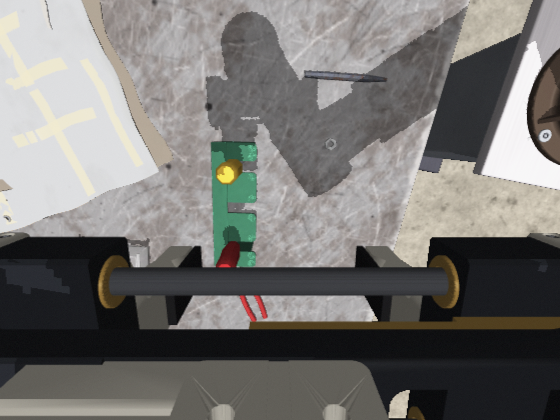

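The driver's top is at (227,174) in the wrist picture, which gives (0.585, 0.214, 0.217). That agrees with the slot computed from the rack, (0.588, 0.214). I'll go above it, descend and grip.

>>> apply_moves(targets=[{"dp": [0.02, -0.006, 0], "yaw": -1.5}, {"dp": [0.045, -0.014, 0], "yaw": -1.5}, {"dp": [0.066, -0.021, -0.01], "yaw": -1.5}, {"dp": [0.066, -0.021, -0.04], "yaw": -1.5}, {"dp": [0.066, -0.021, -0.07], "yaw": -1.5}, {"dp": [0.066, -0.021, -0.1], "yaw": -1.5}, {"dp": [0.066, -0.021, -0.13], "yaw": -1.5}, {"dp": [0.066, -0.021, -0.15], "yaw": -1.5}, {"dp": [0.066, -0.021, -0.17], "yaw": -1.5}, {"dp": [0.066, -0.021, -0.19], "yaw": -1.5}, {"dp": [0.066, -0.021, -0.205], "yaw": -1.5}, {"dp": [0.066, -0.021, -0.215], "yaw": -1.5}, {"dp": [0.066, -0.021, -0.221], "yaw": -1.5}, {"dp": [0.066, -0.021, -0.221], "yaw": -1.5}, {"dp": [0.066, -0.021, -0.221], "yaw": -1.5}])

```text
time_s: 2.73
tcp_pos: [0.5855, 0.2145, 0.198]
eef_rot: [-180.0, -0.0, -80.6]
contact_force: [-0.0, 0.2, 0.3]
gripper_width: 0.0875
gripper_force: 0.0
```

>>> apply_moves(targets=[{"dp": [0, 0, 0], "yaw": 0}, {"dp": [0, 0, 0], "yaw": 0}, {"dp": [0, 0, 0], "yaw": 0}, {"dp": [0, 0, 0], "yaw": 0}, {"dp": [0, 0, 0], "yaw": 0}, {"dp": [0, 0, 0], "yaw": 0}, {"dp": [0, 0, 0], "yaw": 0}, {"dp": [0, 0, 0], "yaw": 0}, {"dp": [0, 0, 0], "yaw": 0}, {"dp": [0, 0, 0], "yaw": 0}, {"dp": [0, 0, 0], "yaw": 0}, {"dp": [0, 0, 0], "yaw": 0}], grip=1, squeeze=25)

```text
time_s: 3.73
tcp_pos: [0.5853, 0.2138, 0.1975]
eef_rot: [180.0, -0.0, -80.7]
contact_force: [0.3, 1.4, 0.4]
gripper_width: 0.0252
gripper_force: 25.0
```

```bash
python3 - <<'E'
from h import *
c=cap('scene'); save(c,'s2.png',(210,110,350,250),4); print(get_state()['tcp_pos'])
E
```

```text
[0.58529151 0.21384517 0.19753507]
```

View pics/s2.png

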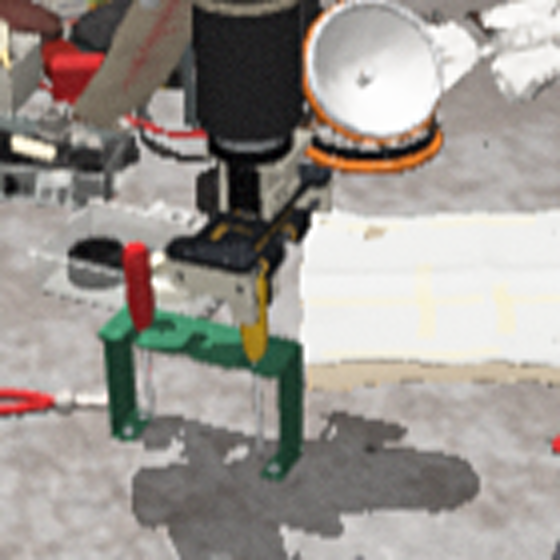

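The grip holds at 25.2 mm, the handle's width. Now I'll lift 15 mm, slide out to the front, then raise.

>>> apply_moves(targets=[{"dp": [0, 0, 0.005], "yaw": 0}, {"dp": [0, 0, 0.01], "yaw": 0}, {"dp": [0, 0, 0.015], "yaw": 0}, {"dp": [0, 0, 0.015], "yaw": 0}, {"dp": [-0.01, -0.0016, 0.015], "yaw": 0}, {"dp": [-0.02, -0.0032, 0.015], "yaw": 0}, {"dp": [-0.03, -0.0048, 0.015], "yaw": 0}, {"dp": [-0.04, -0.0063, 0.015], "yaw": 0}, {"dp": [-0.055, -0.0087, 0.015], "yaw": 0}, {"dp": [-0.07, -0.011, 0.015], "yaw": 0}, {"dp": [-0.085, -0.0135, 0.015], "yaw": 0}, {"dp": [-0.085, -0.0135, 0.03], "yaw": 0}, {"dp": [-0.085, -0.0135, 0.055], "yaw": 0}, {"dp": [-0.085, -0.0135, 0.08], "yaw": 0}, {"dp": [-0.085, -0.0135, 0.11], "yaw": 0}, {"dp": [-0.085, -0.0135, 0.14], "yaw": 0}, {"dp": [-0.085, -0.0135, 0.16], "yaw": 0}, {"dp": [-0.085, -0.0135, 0.18], "yaw": 0}, {"dp": [-0.085, -0.0135, 0.18], "yaw": 0}])

```text
time_s: 5.37
tcp_pos: [0.5008, 0.2006, 0.3822]
eef_rot: [-179.6, 0.1, -80.6]
contact_force: [0.7, 0.2, 0.1]
gripper_width: 0.0246
gripper_force: 25.0
```

```bash
python3 - <<'E'
from h import *
s=get_state(); print(s['tcp_pos'],s['contact_force'],s['gripper_width'])
c=cap('scene'); 
p=s['tcp_pos']; 
for d in(-.18,-.1,-.05,.02):
    X=np.linalg.inv(c['W'])@np.append(p+[0,0,d],1); u=c['fx']*X[0]/X[2]+c['cx']; v=c['fy']*X[1]/X[2]+c['cy']; print(d,u,v)
v0,u0=int(v)-20,int(u)-70
print(u0,v0); save(c,'s3.png',(u0,v0,u0+140,v0+140),4)
E
```

```text
[0.50078837 0.2005616  0.38221206] [0.71342417 0.23378761 0.11245901] 0.024646379242423813
-0.18 263.076886130407 192.5832612166037
-0.1 262.2213928235374 172.649561600532
-0.05 261.659752688641 159.5628832461186
0.02 260.8358425472948 140.3650974348795
190 120
```

View pics/s3.png

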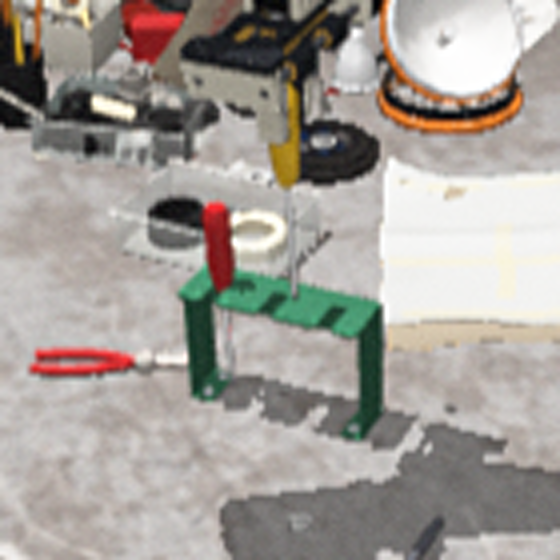

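The driver hangs straight in this view; its tip is at full-image (263.3, 194.3), and straight down would predict (263, 193). I'll check lean along the view with the range data, while moving on towards the pot.

```bash
python3 - <<'E'
from h import *
s=get_state(); p=s['tcp_pos']
for n in('scene','top','wrist'):
    P=xyz(cap(n)); m=(np.hypot(P[...,0]-p[0],P[...,1]-p[1])<.022)&(P[...,2]<p[2]-.075)&(P[...,2]>p[2]-.19)
    q=P[m]-p; print(n,len(q))
    for lo in(-.19,-.16,-.13,-.1):
        k=q[(q[:,2]>=lo)&(q[:,2]<lo+.03)]
        if len(k): print(lo,len(k),np.median(k,0).round(4),k[:,2].min().round(4))
E
```

```text
scene 47
-0.19 8 [-0.0021 -0.002  -0.1683] -0.1891
-0.16 14 [-0.0048 -0.0018 -0.146 ] -0.159
-0.13 12 [-0.0037 -0.0015 -0.119 ] -0.1298
-0.1 13 [-0.005  -0.0011 -0.0869] -0.0979
top 0
wrist 166
-0.19 32 [-0.0002 -0.0051 -0.1715] -0.1882
-0.16 44 [ 0.0002 -0.0044 -0.1441] -0.1594
-0.13 65 [-0.0003 -0.0038 -0.1138] -0.13
-0.1 25 [-0.0003 -0.0035 -0.0948] -0.099
```

>>> apply_moves(targets=[{"dp": [0.005, -0.02, 0], "yaw": 0}, {"dp": [0.01, -0.045, 0], "yaw": 0}, {"dp": [0.016, -0.075, 0], "yaw": 0}, {"dp": [0.022, -0.105, 0], "yaw": 0}, {"dp": [0.028, -0.135, 0], "yaw": 0}, {"dp": [0.034, -0.165, 0], "yaw": 0}, {"dp": [0.04, -0.195, 0], "yaw": 0}, {"dp": [0.046, -0.225, 0], "yaw": 0}, {"dp": [0.052, -0.255, 0], "yaw": 0}, {"dp": [0.058, -0.285, 0], "yaw": 0}, {"dp": [0.062, -0.315, 0], "yaw": 0}, {"dp": [0.065, -0.34, 0], "yaw": 0}, {"dp": [0.067, -0.36, 0], "yaw": 0}, {"dp": [0.068, -0.373, 0], "yaw": 0}, {"dp": [0.068, -0.379, 0], "yaw": 0}, {"dp": [0.068, -0.379, 0], "yaw": 0}, {"dp": [0.068, -0.379, 0], "yaw": 0}])

```text
time_s: 6.98
tcp_pos: [0.5682, -0.1781, 0.3771]
eef_rot: [180.0, 0.0, -80.7]
contact_force: [0.5, 0.4, -1.2]
gripper_width: 0.0251
gripper_force: 25.0
```

```bash
python3 - <<'E'
from h import *
s=get_state(); p=s['tcp_pos']; print(p)
W=[]
for n in('scene','top','wrist'):
    c=cap(n); P=xyz(c); m=(np.hypot(P[...,0]-p[0],P[...,1]-p[1])<.022)&(P[...,2]<p[2]-.075)&(P[...,2]>p[2]-.19)
    q=P[m]-p; print(n,len(q))
    for lo in(-.19,-.16,-.13,-.1):
        k=q[(q[:,2]>=lo)&(q[:,2]<lo+.03)]
        if len(k): print(lo,len(k),np.median(k,0).round(4),k[:,2].min().round(4))
    im=c['image'].astype(int)
    m=(np.hypot(P[...,0]-.569,P[...,1]+.179)<.06)&(im.min(-1)>150)&(abs(P[...,2]-.076)<.006); q=P[m]
    print('lip',len(q), q.mean(0) if len(q) else '', cv2.minEnclosingCircle((q[:,:2]*1000).astype(np.float32)) if len(q)>3 else '')
    if n!='top': W.append(c['image'][:,:,::-1])
s_=W[0][140:300,290:450]; cv2.imwrite('pics/d1.png',np.hstack([cv2.resize(s_,(400,400),interpolation=2),cv2.resize(W[1],(400,300)) if 0 else cv2.copyMakeBorder(cv2.resize(W[1],(400,300)),0,100,0,0,0)]))
E
```

```text
[ 0.5681618  -0.17813734  0.37711443]
scene 57
-0.19 14 [-0.0043 -0.002  -0.1734] -0.187
-0.16 14 [-0.0041 -0.0015 -0.1452] -0.1598
-0.13 17 [-0.0045 -0.0013 -0.1159] -0.1294
-0.1 12 [-0.0031 -0.0003 -0.0874] -0.097
lip 203 [ 0.56814935 -0.18028043  0.07477142] ((571.6781616210938, -179.299072265625), 42.52344512939453)
top 0
lip 0  
wrist 166
-0.19 27 [ 0.0007 -0.0042 -0.1713] -0.1846
-0.16 44 [ 0.0012 -0.0036 -0.1448] -0.1593
-0.13 60 [ 0.0007 -0.0029 -0.1138] -0.13
-0.1 35 [ 0.0007 -0.0026 -0.0951] -0.0995
lip 1604 [ 0.57418708 -0.18197419  0.07565513] ((573.5726928710938, -179.6960906982422), 41.08441162109375)
```

View pics/d1.png

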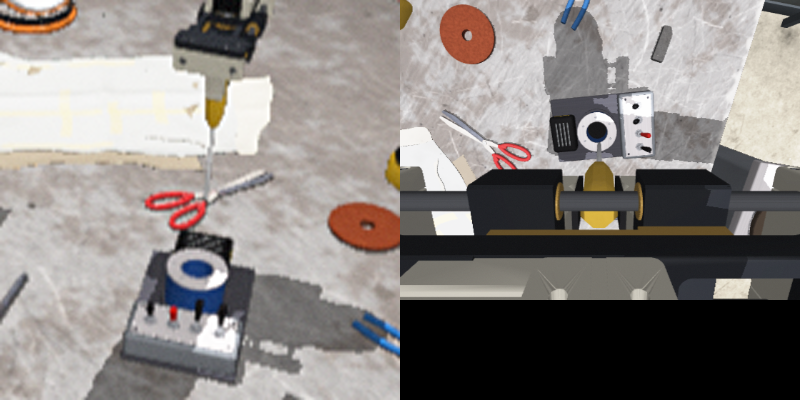

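The driver is upright and its tip about 184 mm under the TCP. The lip circle centres on (0.573, -0.180), with a radius of 41 mm against the expected 41.5. I'll dip to about 33 mm of the 46 mm depth.

>>> apply_moves(targets=[{"dp": [0.003, 0, -0.01], "yaw": 0}, {"dp": [0.005, 0, -0.03], "yaw": 0}, {"dp": [0.005, 0, -0.05], "yaw": 0}, {"dp": [0.005, 0, -0.07], "yaw": 0}, {"dp": [0.005, 0, -0.085], "yaw": 0}, {"dp": [0.005, 0, -0.095], "yaw": 0}, {"dp": [0.005, 0, -0.1], "yaw": 0}, {"dp": [0.005, 0, -0.105], "yaw": 0}, {"dp": [0.005, 0, -0.11], "yaw": 0}, {"dp": [0.005, 0, -0.115], "yaw": 0}, {"dp": [0.005, 0, -0.12], "yaw": 0}, {"dp": [0.005, 0, -0.125], "yaw": 0}, {"dp": [0.005, 0, -0.13], "yaw": 0}, {"dp": [0.005, 0, -0.135], "yaw": 0}, {"dp": [0.005, 0, -0.14], "yaw": 0}, {"dp": [0.005, 0, -0.144], "yaw": 0}, {"dp": [0.005, 0, -0.147], "yaw": 0}, {"dp": [0.005, 0, -0.15], "yaw": 0}, {"dp": [0.005, 0, -0.15], "yaw": 0}, {"dp": [0.005, 0, -0.15], "yaw": 0}])

```text
time_s: 8.8
tcp_pos: [0.5733, -0.1787, 0.2275]
eef_rot: [180.0, -0.0, -80.7]
contact_force: [0.3, -0.4, -1.0]
gripper_width: 0.0247
gripper_force: 25.0
```

```bash
python3 - <<'E'
from h import *
s=get_state(); p=s['tcp_pos']; print(p,s['contact_force'])
P=xyz(cap('wrist')); im=cams.capture('wrist')['image'].astype(int)
m=(np.hypot(P[...,0]-.573,P[...,1]+.179)<.06)&(im.min(-1)>150)&(abs(P[...,2]-.076)<.006); print(m.sum(),cv2.minEnclosingCircle((P[m][:,:2]*1000).astype(np.float32)))
m=(np.hypot(P[...,0]-p[0],P[...,1]-p[1])<.015)&(P[...,2]<p[2]-.075); q=P[m]-p;print(len(q),np.median(q,0),q[:,2].min())
E
```

```text
[ 0.57334994 -0.17868124  0.22747688] [ 0.34672061 -0.40392897 -1.01252962]
3102 ((573.0897216796875, -179.41004943847656), 41.36529541015625)
614 [ 0.00071813 -0.00328725 -0.19718005] -0.19935628697294064
```

Force is near zero, the blade is centred and about 32 mm deep. Now I'll draw it out slowly, well clear of the pot, and go back to in front of the rack.

>>> apply_moves(targets=[{"dp": [0, 0, 0], "yaw": 0}, {"dp": [0, 0, 0], "yaw": 0}, {"dp": [0, 0, 0.005], "yaw": 0}, {"dp": [0, 0, 0.013], "yaw": 0}, {"dp": [0, 0, 0.021], "yaw": 0}, {"dp": [0, 0, 0.03], "yaw": 0}, {"dp": [0, 0, 0.04], "yaw": 0}, {"dp": [0, 0, 0.05], "yaw": 0}, {"dp": [0, 0, 0.06], "yaw": 0}, {"dp": [0, 0, 0.075], "yaw": 0}, {"dp": [0, 0, 0.09], "yaw": 0}, {"dp": [0, 0, 0.105], "yaw": 0}, {"dp": [0, 0, 0.12], "yaw": 0}, {"dp": [0, 0, 0.135], "yaw": 0}, {"dp": [0, 0, 0.15], "yaw": 0}, {"dp": [0, 0, 0.165], "yaw": 0}, {"dp": [0, 0, 0.18], "yaw": 0}, {"dp": [0, 0, 0.185], "yaw": 0}, {"dp": [0, 0, 0.185], "yaw": 0}, {"dp": [0, 0, 0.185], "yaw": 0}])

```text
time_s: 10.57
tcp_pos: [0.5732, -0.1785, 0.4123]
eef_rot: [-180.0, 0.0, -80.7]
contact_force: [0.0, -0.3, -0.4]
gripper_width: 0.0247
gripper_force: 25.0
```

>>> apply_moves(targets=[{"dp": [-0.005, 0.015, 0], "yaw": 0}, {"dp": [-0.01, 0.04, 0], "yaw": 0}, {"dp": [-0.016, 0.07, 0], "yaw": 0}, {"dp": [-0.022, 0.1, 0], "yaw": 0}, {"dp": [-0.028, 0.13, 0], "yaw": 0}, {"dp": [-0.034, 0.16, 0], "yaw": 0}, {"dp": [-0.04, 0.19, 0], "yaw": 0}, {"dp": [-0.046, 0.22, 0], "yaw": 0}, {"dp": [-0.052, 0.25, 0], "yaw": 0}, {"dp": [-0.058, 0.28, 0], "yaw": 0}, {"dp": [-0.064, 0.31, -0.01], "yaw": 0}, {"dp": [-0.068, 0.335, -0.02], "yaw": 0}, {"dp": [-0.071, 0.355, -0.03], "yaw": 0}, {"dp": [-0.073, 0.37, -0.035], "yaw": 0}, {"dp": [-0.073, 0.379, -0.035], "yaw": 0}, {"dp": [-0.073, 0.379, -0.035], "yaw": 0}, {"dp": [-0.073, 0.379, -0.035], "yaw": 0}])

```text
time_s: 11.98
tcp_pos: [0.5004, 0.2004, 0.3773]
eef_rot: [180.0, -0.0, -80.6]
contact_force: [1.2, 0.5, -2.2]
gripper_width: 0.0245
gripper_force: 25.0
```

```bash
python3 - <<'E'
from h import *
s=get_state(); p=s['tcp_pos']; print(p,s['contact_force'],s['gripper_width'])
c=cap('wrist');P=xyz(c);im=c['image'].astype(int)
m=(np.hypot(P[...,0]-p[0],P[...,1]-p[1])<.022)&(P[...,2]<p[2]-.075)&(P[...,2]>p[2]-.19)
q=P[m]-p
for lo in(-.19,-.16,-.13,-.1):
    k=q[(q[:,2]>=lo)&(q[:,2]<lo+.03)]
    if len(k): print(lo,len(k),np.median(k,0).round(4),k[:,2].min().round(4))
G=im[...,1]; m=(G>im[...,0]+30)&(G>im[...,2]+15)&(abs(P[...,2]-.13)<.006); q=P[m]; print(len(q),cv2.minAreaRect((q[:,:2]*1000).astype(np.float32)))
E
```

```text
[0.50035984 0.20035868 0.37730305] [ 1.21995207  0.54903206 -2.15068471] 0.024479054444799274
-0.19 28 [ 0.0005 -0.0048 -0.171 ] -0.1851
-0.16 45 [ 0.0005 -0.0044 -0.1433] -0.1594
-0.13 61 [ 0.0005 -0.0037 -0.113 ] -0.1299
-0.1 32 [ 0.0005 -0.0033 -0.0936] -0.0987
2765 ((584.8714599609375, 233.367431640625), (64.25350189208984, 105.4566879272461), 8.784912109375)
```

The driver is unchanged in the grip. I'll retrace the path into the slot.

>>> apply_moves(targets=[{"dp": [0, 0, -0.02], "yaw": 0}, {"dp": [0, 0, -0.045], "yaw": 0}, {"dp": [0, 0, -0.07], "yaw": 0}, {"dp": [0, 0, -0.095], "yaw": 0}, {"dp": [0, 0, -0.12], "yaw": 0}, {"dp": [0, 0, -0.14], "yaw": 0}, {"dp": [0, 0, -0.155], "yaw": 0}, {"dp": [0, 0, -0.165], "yaw": 0}, {"dp": [0, 0, -0.165], "yaw": 0}, {"dp": [0, 0, -0.165], "yaw": 0}, {"dp": [0.01, 0.0016, -0.165], "yaw": 0}, {"dp": [0.02, 0.0032, -0.165], "yaw": 0}, {"dp": [0.03, 0.0048, -0.165], "yaw": 0}, {"dp": [0.04, 0.0064, -0.165], "yaw": 0}, {"dp": [0.05, 0.008, -0.165], "yaw": 0}, {"dp": [0.06, 0.0095, -0.165], "yaw": 0}, {"dp": [0.07, 0.011, -0.165], "yaw": 0}, {"dp": [0.08, 0.0127, -0.165], "yaw": 0}, {"dp": [0.085, 0.0135, -0.165], "yaw": 0}, {"dp": [0.085, 0.0135, -0.165], "yaw": 0}])

```text
time_s: 13.7
tcp_pos: [0.5864, 0.214, 0.212]
eef_rot: [180.0, -0.0, -80.7]
contact_force: [0.4, 0.6, -1.4]
gripper_width: 0.0246
gripper_force: 25.0
```

>>> apply_moves(targets=[{"dp": [0, 0, 0], "yaw": 0}, {"dp": [0, 0, -0.004], "yaw": 0}, {"dp": [0, 0, -0.008], "yaw": 0}, {"dp": [0, 0, -0.011], "yaw": 0}, {"dp": [0, 0, -0.013], "yaw": 0}, {"dp": [0, 0, -0.0145], "yaw": 0}, {"dp": [0, 0, -0.0145], "yaw": 0}, {"dp": [0, 0, -0.0145], "yaw": 0}])

```text
time_s: 14.37
tcp_pos: [0.5851, 0.2139, 0.1981]
eef_rot: [180.0, 0.0, -80.7]
contact_force: [-0.4, 0.2, -1.0]
gripper_width: 0.0246
gripper_force: 25.0
```

>>> apply_moves(targets=[{"dp": [0, 0, -0.001], "yaw": 0}, {"dp": [0, 0, -0.001], "yaw": 0}, {"dp": [0, 0, -0.001], "yaw": 0}, {"dp": [0, 0, -0.001], "yaw": 0}, {"dp": [0, 0, -0.001], "yaw": 0}, {"dp": [0, 0, -0.001], "yaw": 0}, {"dp": [0, 0, -0.001], "yaw": 0}, {"dp": [0, 0, -0.001], "yaw": 0}, {"dp": [0, 0, -0.001], "yaw": 0}, {"dp": [0, 0, 0.01], "yaw": 0}, {"dp": [0, 0, 0.03], "yaw": 0}, {"dp": [0, 0, 0.06], "yaw": 0}, {"dp": [0, 0, 0.09], "yaw": 0}, {"dp": [0, 0, 0.12], "yaw": 0}, {"dp": [-0.02, 0, 0.15], "yaw": 0}, {"dp": [-0.05, 0.01, 0.18], "yaw": 0}, {"dp": [-0.065, 0.021, 0.2], "yaw": 0}, {"dp": [-0.065, 0.021, 0.221], "yaw": 0}, {"dp": [-0.065, 0.021, 0.221], "yaw": 0}, {"dp": [-0.065, 0.021, 0.221], "yaw": 0}], grip=-1)

```text
time_s: 16.03
tcp_pos: [0.5203, 0.2351, 0.4214]
eef_rot: [-179.8, 0.1, -80.6]
contact_force: [0.1, 1.0, -1.7]
gripper_width: 0.0875
gripper_force: 0.0
```

```bash
python3 - <<'E'
from h import *
s=get_state(); print(s['tcp_pos'],s['contact_force'])
c=cap('wrist'); d=cap('scene'); P=xyz(c); im=c['image'].astype(int); z=P[...,2]
m=(im[...,0]>130)&(im[...,1]>90)&(im[...,2]<90)&(z>.12)&(z<.24); print(P[m].mean(0),P[m].min(0),P[m].max(0))
cv2.imwrite('pics/r1.png',np.hstack([cv2.resize(d['image'][150:250,210:310,::-1],(400,400),interpolation=2),cv2.resize(c['image'][100:300,160:360,::-1],(400,400),interpolation=2)]))
E
```

```text
[0.52029703 0.23514261 0.42144206] [ 0.08259406  1.0412111  -1.68587216]
[0.58421883 0.21444736 0.21318543] [0.57303086 0.20461558 0.20826812] [0.595858   0.22691462 0.21697477]
```

View pics/r1.png

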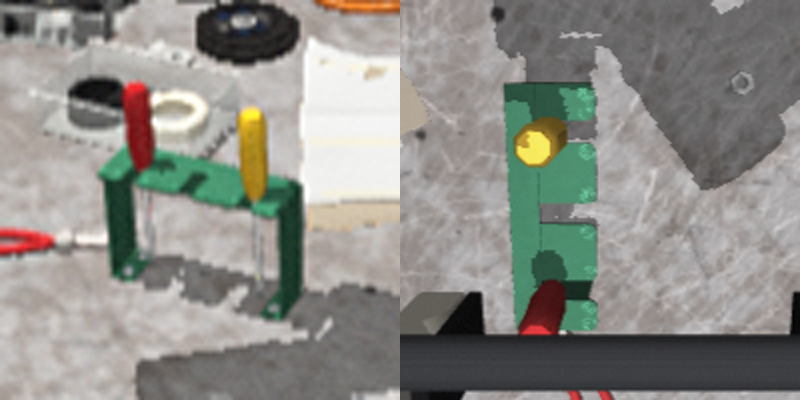

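The driver is back in its slot exactly as before (mean 0.584, 0.214), and nothing else has been disturbed. Next is the red toggle. The closed fingers will be 42 mm long along the box's x and 19 mm wide along the row. First I'll go in front of the toggle at a height and take one look.

>>> apply_moves(targets=[{"dp": [-0.005, -0.02, 0], "yaw": 0}, {"dp": [-0.01, -0.05, 0], "yaw": 1}, {"dp": [-0.015, -0.085, 0], "yaw": 2}, {"dp": [-0.02, -0.12, 0], "yaw": 3}, {"dp": [-0.025, -0.155, 0], "yaw": 4}, {"dp": [-0.03, -0.19, 0], "yaw": 4.7}, {"dp": [-0.04, -0.225, 0], "yaw": 4.7}, {"dp": [-0.05, -0.26, -0.01], "yaw": 4.7}, {"dp": [-0.06, -0.295, -0.03], "yaw": 4.7}, {"dp": [-0.07, -0.33, -0.05], "yaw": 4.7}, {"dp": [-0.08, -0.365, -0.07], "yaw": 4.7}, {"dp": [-0.09, -0.395, -0.09], "yaw": 4.7}, {"dp": [-0.095, -0.42, -0.11], "yaw": 4.7}, {"dp": [-0.1, -0.437, -0.13], "yaw": 4.7}, {"dp": [-0.1, -0.437, -0.14], "yaw": 4.7}, {"dp": [-0.1, -0.437, -0.14], "yaw": 4.7}, {"dp": [-0.1, -0.437, -0.14], "yaw": 4.7}], grip=1, squeeze=10)

```text
time_s: 17.55
tcp_pos: [0.4201, -0.2023, 0.2786]
eef_rot: [179.9, 0.0, -76.0]
contact_force: [0.6, -0.6, 0.3]
gripper_width: 0.0006
gripper_force: 0.0
```

```bash
python3 - <<'E'
from h import *
s=get_state(); print(s['tcp_pos'],s['eef_rot'],s['gripper_width'])
cs=[cap('wrist'),cap('scene')]
for c in cs:
    P=xyz(c); im=c['image'].astype(int); z=P[...,2]; near=np.hypot(P[...,0]-.48,P[...,1]+.2)<.09
    for nm,m in(('red',(im[...,0]>120)&(im[...,1]<80)),('blk',im.max(-1)<60)):
        m=m&near&(z>.064)&(z<.1)&(P[...,0]<.52)
        n,l,st,ce=cv2.connectedComponentsWithStats(m.astype(np.uint8))
        for i in range(1,n):
            if st[i,4]>5: q=P[l==i]; print(nm,st[i,4],ce[i].round(),q.mean(0).round(4),q[q[:,2].argmax()].round(4))
    m=near&(abs(z-.048)<.004)&(im.min(-1)>130); q=P[m]
    if len(q): print('box',cv2.minAreaRect((q[q[:,0]<.525][:,:2]*1000).astype(np.float32)))
cv2.imwrite('pics/t1.png',np.hstack([cv2.copyMakeBorder(cv2.resize(cs[0]['image'][:,:,::-1],(400,300)),0,100,0,0,0),cv2.resize(cs[1]['image'][220:300,325:405,::-1],(400,400),interpolation=2)]))
E
```

```text
[ 0.42007018 -0.20229747  0.27858561] [ 1.79884233e+02  1.78000214e-02 -7.60252164e+01] 0.0005767728871673562
red 80 [233. 199.] [ 0.4707 -0.1923  0.0837] [ 0.4691 -0.1895  0.0897]
blk 133 [213. 146.] [ 0.5038 -0.2444  0.0814] [ 0.5076 -0.2438  0.0892]
blk 126 [215. 173.] [ 0.4965 -0.2157  0.0816] [ 0.4977 -0.2145  0.0891]
blk 81 [234. 224.] [ 0.4636 -0.1638  0.0828] [ 0.4626 -0.1633  0.0891]
box ((486.1768493652344, -203.00830078125), (66.3969497680664, 136.6182098388672), 15.251077651977539)
red 14 [359. 265.] [ 0.4646 -0.1918  0.0811] [ 0.4657 -0.1909  0.0877]
blk 10 [350. 263.] [ 0.456  -0.1627  0.0818] [ 0.4552 -0.1606  0.0899]
blk 20 [369. 263.] [ 0.4912 -0.2148  0.0784] [ 0.4968 -0.2151  0.0884]
blk 21 [379. 265.] [ 0.4999 -0.2441  0.0795] [ 0.5039 -0.243   0.0877]
box ((481.08868408203125, -201.82073974609375), (73.88941192626953, 134.58644104003906), 17.014211654663086)
```

View pics/t1.png

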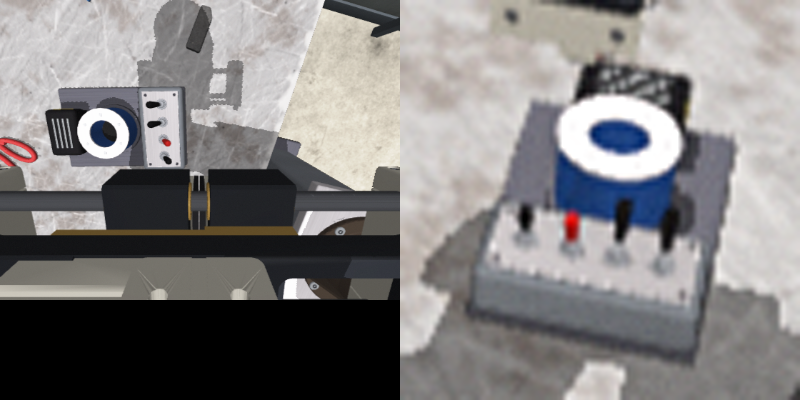

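The red tip is at about (0.468, -0.190, 0.088), as computed, leaning to the front with its black neighbours 30 mm away. I'll descend in front of it and push along the box's x.

>>> apply_moves(targets=[{"dp": [0, 0, -0.03], "yaw": 0}, {"dp": [0, 0, -0.06], "yaw": 0}, {"dp": [0, 0, -0.09], "yaw": 0}, {"dp": [0, 0, -0.12], "yaw": 0}, {"dp": [0, 0, -0.145], "yaw": 0}, {"dp": [0, 0, -0.165], "yaw": 0}, {"dp": [0, 0, -0.176], "yaw": 0}, {"dp": [0, 0, -0.182], "yaw": 0}, {"dp": [0, 0, -0.182], "yaw": 0}, {"dp": [0.005, 0.0012, -0.182], "yaw": 0}, {"dp": [0.01, 0.0025, -0.182], "yaw": 0}, {"dp": [0.015, 0.0037, -0.182], "yaw": 0}])

```text
time_s: 18.65
tcp_pos: [0.437, -0.1982, 0.0983]
eef_rot: [-179.9, -0.1, -75.9]
contact_force: [-0.2, 0.5, 0.3]
gripper_width: 0.0003
gripper_force: 0.0
```

>>> apply_moves(targets=[{"dp": [0.003, 0.0007, 0], "yaw": 0}, {"dp": [0.006, 0.0015, 0], "yaw": 0}, {"dp": [0.009, 0.0022, 0], "yaw": 0}, {"dp": [0.012, 0.003, 0], "yaw": 0}, {"dp": [0.015, 0.0037, 0], "yaw": 0}, {"dp": [0.018, 0.0045, 0], "yaw": 0}, {"dp": [0.021, 0.0052, 0], "yaw": 0}, {"dp": [0.024, 0.006, 0], "yaw": 0}, {"dp": [0.027, 0.0067, 0], "yaw": 0}, {"dp": [0.028, 0.007, 0], "yaw": 0}, {"dp": [0.028, 0.007, 0], "yaw": 0}])

```text
time_s: 19.57
tcp_pos: [0.4639, -0.1913, 0.0971]
eef_rot: [-180.0, -0.0, -76.0]
contact_force: [-0.9, 0.0, 0.9]
gripper_width: 0.0006
gripper_force: 0.0
```

>>> apply_moves(targets=[{"dp": [-0.008, -0.002, 0], "yaw": 0}, {"dp": [-0.02, -0.005, 0], "yaw": 0}, {"dp": [-0.032, -0.008, 0], "yaw": 0}, {"dp": [-0.043, -0.0107, 0], "yaw": 0}, {"dp": [-0.043, -0.0107, 0.02], "yaw": 0}, {"dp": [-0.043, -0.0107, 0.05], "yaw": 0}, {"dp": [-0.043, -0.0107, 0.08], "yaw": 0}, {"dp": [-0.043, -0.0107, 0.12], "yaw": 0}, {"dp": [-0.043, -0.0107, 0.15], "yaw": 0}, {"dp": [-0.043, -0.0107, 0.18], "yaw": 0}, {"dp": [-0.043, -0.0107, 0.18], "yaw": 0}])

```text
time_s: 20.48
tcp_pos: [0.4217, -0.2033, 0.2833]
eef_rot: [-179.5, -0.3, -76.0]
contact_force: [0.8, -0.2, 0.2]
gripper_width: 0.0004
gripper_force: 0.0
```

```bash
python3 - <<'E'
from h import *
cs=[cap('wrist'),cap('scene')]
for c in cs:
    P=xyz(c); im=c['image'].astype(int); z=P[...,2]; near=np.hypot(P[...,0]-.48,P[...,1]+.2)<.09
    for nm,m in(('red',(im[...,0]>120)&(im[...,1]<80)),('blk',im.max(-1)<60)):
        m=m&near&(z>.064)&(z<.1)&(P[...,0]<.52)
        n,l,st,ce=cv2.connectedComponentsWithStats(m.astype(np.uint8))
        for i in range(1,n):
            if st[i,4]>5: q=P[l==i]; print(nm,st[i,4],ce[i].round(),q.mean(0).round(4),q[q[:,2].argmax()].round(4))
save(cs[1],'f1.png',(200,130,440,310),3.3)
E
```

```text
red 118 [221. 200.] [ 0.489  -0.1874  0.0812] [ 0.4918 -0.1884  0.0892]
blk 127 [217. 148.] [ 0.504  -0.2443  0.0815] [ 0.507  -0.2439  0.0898]
blk 126 [219. 175.] [ 0.4963 -0.2159  0.0811] [ 0.4994 -0.2157  0.0894]
blk 76 [238. 225.] [ 0.4635 -0.1637  0.0829] [ 0.4589 -0.1649  0.0886]
red 20 [360. 261.] [ 0.4849 -0.1861  0.0782] [ 0.4899 -0.1833  0.0873]
blk 8 [350. 263.] [ 0.4558 -0.1632  0.0821] [ 0.4564 -0.1636  0.0904]
blk 19 [369. 263.] [ 0.4922 -0.2145  0.0783] [ 0.4909 -0.2142  0.0882]
blk 20 [379. 265.] [ 0.5005 -0.244   0.0788] [ 0.5053 -0.2458  0.0879]
```

View pics/f1.png

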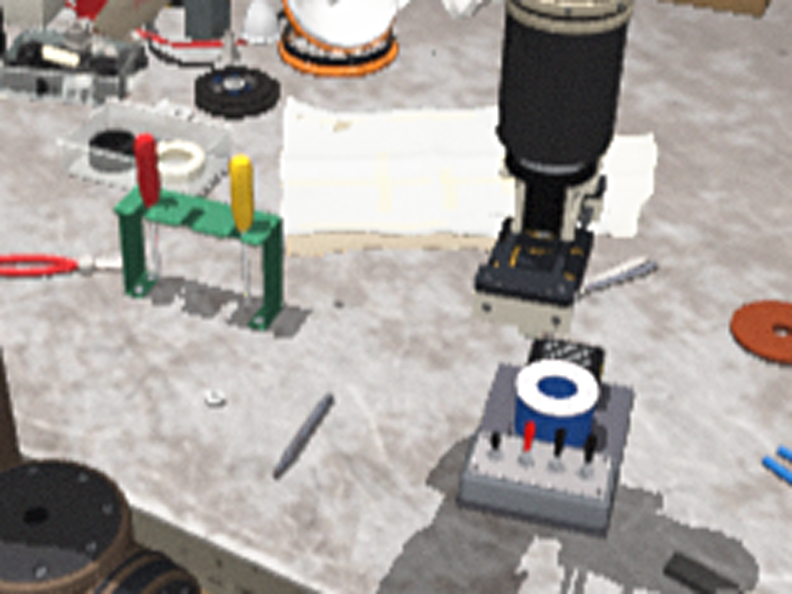

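The red toggle (crop 529,437) now leans to the pot. Its tip moved from x = 0.466 to 0.491, the black toggles are unchanged, and both drivers are hanging in the rack. I'll hand in.

```bash
python3 -c "
from plant import r
print(r.close_job())"
```

```text
the job is handed in; nothing more can be done
None
```

I dipped the yellow screwdriver about 32 mm into the 46 mm well and drew it out about 150 mm clear of the pot with the coil still running. It is back upright in its own slot, the red toggle is now pushed to OFF, and the job is handed in at about 20 s; no verdict came back.

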